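Slide the drip tray home under the dish rack, then drain the mug

TASK

The dish rack has no drip tray under it. First slide the grey drip tray along the worktop, without lifting it, spout first into the rack from its open left side until it is fully home against the stop and its spout hangs over the sink; then take the washed mug and stand it gently, still upside down, on the two cup rails along the front of the rack. Leave the tray home and do not disturb the bottle, the jar and the mill behind.

Things in the scene. Friction and masses are not known exactly. Their poses are not given: they have to be found in the camera images.
- dish_rack: Chrome wire dish rack, fixed on the worktop, 198 mm wide (x), 124 mm long (y), yaw within 0.08 rad. Origin: on the worktop under its middle; x to its back (away from the robot), y to its open left side. Two side plates, 130 mm across, tops 171 mm up, stand in wire loops between x = +15 and +80 mm; all else is below 80 mm. Its deck is 44 mm clear of the worktop. The sink is on its right (-y).
- rack_mouth (a point): Middle of the rack's open left side, on the worktop, rack frame y +80 mm, axes as the rack's. Two wire runners, 14 mm up and 160 mm apart inside, run along y from here to the right and guide the tray; over the last 22 mm before the mouth they flare out to 192 mm.
- tray_home (a point): Point on the worktop where the tray's origin lies when the tray is fully home: rack frame x 0, y +29 mm; axes as the rack's. A wire stop for the tray's leading wall stands at rack y -56 mm, with a gap 72 mm wide for the spout. The home tray sticks out 50 mm to the left of the rack's body.
- drip_tray: Loose grey plastic drip tray, about 0.42 kg, left of the rack and nearer to the robot than the rack's middle line, spout towards the rack. Pan 150 mm wide (x) x 170 mm long (y), walls 28 mm high, 4 mm thick. Origin: centre of the pan, on the worktop; z up. A spout 56 mm wide, 80 mm long, 9 to 26 mm above the worktop sticks out of the middle of its -y end. It slides when its walls are pushed.
- tray_spout (a point): Tip of the tray's spout, 165 mm from the tray's origin along its -y, 13 mm up. Over the sink bowl when world y is below -0.206 m; the sink's rim is 4 mm high.
- cup_rails (a point): Point midway between the two cup rails, level with their tops: rack frame x -55 mm, y 0, z 78 mm; axes as the rack's. The rails are 7 mm wires along y, 44 mm apart between centres, 116 mm long.
- mug: White ceramic mug, 0.2 kg, 83 mm across and 86 mm high, standing upside down in front of the rack with its handle to the right, within 0.7 rad. Origin: in its underside, which is now on top, 13.5 mm from the mug's axis; its z axis points down; its -y axis points to the handle.
- mug_rim (a point): Centre of the mug's mouth, now at the bottom, on the mug's axis.
- mug_handle (a point): Middle of the mug's handle, 57 mm from the mug's axis, 41 mm above the worktop as the mug stands; axes as the mug's. The handle counts as 32 mm thick across and can be gripped from above with the fingers on either side of it; it reaches from 41 to 68 mm from the axis and from 6 to 75 mm above the rim.
- washing_up: Washing-up bottle, 241 mm high, loose, behind the rack. Leave it alone.
- honey_jar: Glass jar with a dark lid, 61 mm across, 98 mm high, loose, behind the rack. Leave it alone.
- pepper_mill: Wooden pepper mill, 165 mm high, loose, behind the tray. Leave it alone.

How it is judged:
On the way, in this order (a step that is already met when the one before it is completed fails the run):
1. the tray is fully home under the rack (horizontal distance between drip_tray and tray_home below 0.012 m and angle between the y axis of drip_tray and the y axis of dish_rack, either way round below 0.08 rad), for 0.2 s.
2. the mug is lifted clear (height (world z) of mug_rim above 0.05 m), for 0.2 s.
At the end, for the whole second after the job is handed in: The tray lies flat and square under the rack (within 0.08 rad), its origin within 12 mm of the home point, its spout tip over the sink bowl; the mug stands upside down and level (within 0.14 rad) on both cup rails, its mouth centred within 18 mm across and 45 mm along the rails, at rest (all of step 1 and world y of tray_spout below -0.206 m and height (world z) of drip_tray below 0.006 m and angle between mug's own z axis and vertical above 3 rad and x of mug_rim in the frame of cup_rails between -0.018 and 0.018 m and y of mug_rim in the frame of cup_rails between -0.045 and 0.045 m and height (world z) of mug_rim between 0.072 and 0.084 m and linear speed of mug below 0.02 m/s); the robot touches nothing.
It fails at once if the tray is lifted or tipped instead of slid (height (world z) of drip_tray above 0.025 m or angle between drip_tray's own z axis and vertical above 0.2 rad).
It fails at once if the mug is banged against the rack (contact force between mug and dish_rack above 30 N).
It fails at once if the bottle, jar or mill behind is disturbed (distance of any of washing_up, honey_jar, pepper_mill from where it was at the start of the episode above 0.03 m).
It also fails if it takes over 66 s, if anything falls off the work surface, if the arm or the gripper's body presses on something with over 40 N, if the wrist force passes 120 N, or if a joint passes its speed limit or range.

ROBOT

A 7-joint arm with a two-finger parallel gripper is mounted at the origin on a cart in front of the work surface, level with it; the furniture and walls round the work are solid. World frame = base frame: x ahead of the robot, y to its left, z up, the work surface at z = 0. Lengths are in m, angles in rad, forces in N, time in s.
With the tool pointing down it reaches from about 0.35 to 0.9 m from the base axis. Payload 8.1 kg.
Tool frame: the origin (TCP) lies between the finger pads; the fingertips stand 11 mm ahead of it and the grasp point (between the pads) lies 8 mm behind it; z points along the fingers, y is the line along which they close (so a half turn about z gives the same grasp; the last joint's range is limited). The gripper opens to 92 mm and grips with 3 to 60 N. Pads are 19 mm wide; open, the fingers measure 130 mm over their backs; the gripper's body (75 mm by 190 mm) begins 47 mm behind the grasp point.
Start: joints at [1.149, 0.434, 0.025, 1.573, -0.012, 1.134, -0.075], TCP at [0.196, -0.594, 0.238] pointing down, gripper open.
Joint ranges: [-2.62, 2.62], [-0.44, 2.09], [-1.27, 1.32], [0.08, 2.57], [-1.32, 4.46], [0.12, 2], [-2.74, 2.74]. Speed limits (rad/s): [2.22, 2.22, 3.01, 3.01, 3.14, 3.14, 3.14].

INTERFACE

Orientations are given as a rotation vector (axis times angle).
In Python, from cell import observe, get_image, camera_params, sign_off gives the robot as it stands.
- The arm moves only by the shell command python3 -m pendant 'ROWS' [FORCE]. ROWS is JSON, one flat list of numbers, 7 for each row, row after row: the shift along the tool's x, y, z in m, then the turn, a rotation vector about the tool's x, y, z in rad, then the finger opening in m, from 0 to 0.0918. In form: [dx, dy, dz, rx, ry, rz, jaw, dx, dy, dz, rx, ry, rz, jaw, ...]. A call has 1 to 10 rows; each row shifts and turns the commanded pose from where the row before left it, along the tool's axes as they then stand; what a row does not reach is not made up. A row lasts 1/8 s, in which the tool goes at most 62.5 mm and 10.7 degrees, less where a joint would pass 70% of its speed; a pose out of reach is approached as far as the arm can. A call is refused whole if a number of a shift passes 0.0625 or a number of a turn 0.188, either way. A call with a gripper value outside its range is refused whole. The fingers move at their own pace and stop on an object; FORCE is the grip in N (left out, the last holds). Time passes only in rows, so rows that do not move let the fingers close. It gives the time, the measured TCP pose, the force, the opening and the grip force at its end, in the units of the state.
- observe(): the state, without advancing time (a new reading comes with each control period).
- get_image(name): name is "side" or "top"; returns the picture (420x560x3 uint8, red, green, blue); there is no depth.
- camera_params(name): a dict with "intrinsics" (3x3 intrinsics, pixels), "eye" and "rotation" of the camera in the world. Camera axes: x right, y down, z forward; pixel columns grow to the right and rows downward; lengths in m; the calibration is good to about 2 mm. A picture is of the moment at which its call begins. camera_params takes no time and is no camera call.
- sign_off(): hands the job in; it is judged then, once.
The state is a dict: "clock": time; "joints": joint angles; "dq": joint speeds; "joint_efforts": joint torques, N m; "position": TCP position; "ee_rot": TCP orientation; "force": force on the tool from outside, world axes, zero at the start; "ft_torque": the same for the moment, N m; "width": opening from 0.0 (shut) to 1.0 (fully open); "gripper_force": force on a finger pad.
Only numpy, scipy, OpenCV 4.12 (cv2) and the standard library are available. Lean on these libraries where they do the work, as an engineer would, in place of code of your own. Each camera call takes 0.05 s, during which the arm holds its last target. There are 200 camera calls.

## Working session

There is one attempt and no reset: what is moved stays moved. The work goes in short steps, Python scripts to look and compute and a shell command to move; the robot and the scene stay as the last step left them, time stands still between calls to the robot, and variables do not carry over. Pictures are saved under pics/ and viewed, at most 10 in all, crops included, and the job is handed in when it is done.

```bash
mkdir -p pics; python3 - <<'E'
from cell import *
import cv2
o=observe();print({k:o[k] for k in('clock','position','ee_rot','width','force')})
for n in('top','side'):
    cv2.imwrite(f'pics/{n}0.png',get_image(n)[:,:,::-1]);p=camera_params(n);print(n,p)
E
```

```text
{'clock': 0.0, 'position': array([ 0.1956831 , -0.59305085,  0.23693695]), 'ee_rot': array([-3.10026486e+00, -4.98323009e-01,  6.35178384e-04]), 'width': 0.9983943700048824, 'force': array([ 0.77960262, -0.5807454 ,  0.32527278])}
top {'intrinsics': array([[414.91610003,   0.        , 276.58269331],
       [  0.        , 414.91610003, 206.51643394],
       [  0.        ,   0.        ,   1.        ]]), 'eye': array([0.46692324, 0.04620511, 1.06335379]), 'rotation': array([-2.14741076,  2.15967413, -0.16038747])}
side {'intrinsics': array([[418.24281791,   0.        , 279.27216351],
       [  0.        , 418.24281791, 211.30667148],
       [  0.        ,   0.        ,   1.        ]]), 'eye': array([0.51204252, 0.85258861, 0.47500179]), 'rotation': array([-0.1176766 ,  2.60295387, -1.63595729])}
```

View pics/top0.png

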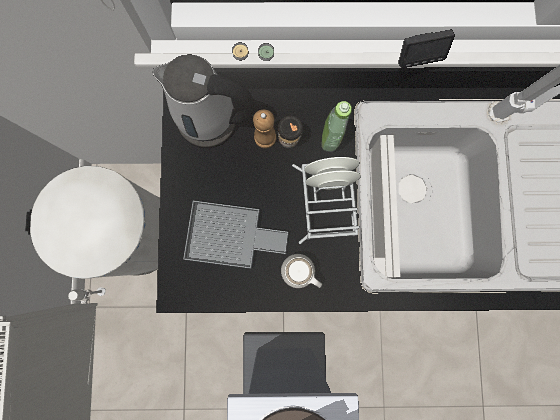

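View pics/side0.png

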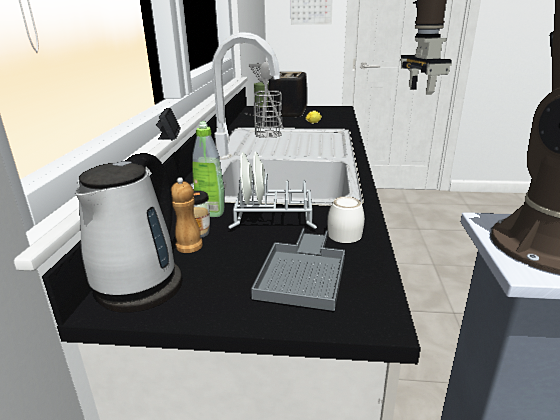

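The top view shows the tray around (222,234) with its spout tip at (288,240), the rack spanning (300–358, 160–243), and the mug at (298,270) with its handle at (318,284). The side view agrees. Next I'll measure on an enlarged crop.

```bash
cat > h.py <<'E'
import numpy as np, cv2
from cell import *
from scipy.spatial.transform import Rotation as R
def ray(n,px,z):
    p=camera_params(n);K=p['intrinsics'];M=R.from_rotvec(p['rotation']).as_matrix()
    px=np.atleast_2d(np.array(px,float))
    d=np.c_[px,np.ones(len(px))]@np.linalg.inv(K).T@M.T
    e=p['eye'];return (e+d*((z-e[2])/d[:,2])[:,None])
def proj(n,P):
    p=camera_params(n);K=p['intrinsics'];M=R.from_rotvec(p['rotation']).as_matrix()
    c=(np.atleast_2d(P)-p['eye'])@M@K.T;return c[:,:2]/c[:,2:]
E
python3 - <<'E'
from h import *
a=cv2.imread('pics/top0.png')
cv2.imwrite('pics/crop.png',cv2.resize(a[148:298,178:368],None,fx=4,fy=4,interpolation=cv2.INTER_CUBIC))
# tray mask: grey region, left of rack
g=a.astype(int);m=((g.min(2)>60)&(g.max(2)<190)&(g.max(2)-g.min(2)<30)).astype(np.uint8)
m[:195]=0;m[270:]=0;m[:,:175]=0;m[:,293:]=0
m=cv2.morphologyEx(m,cv2.MORPH_CLOSE,np.ones((7,7)))
pan=cv2.morphologyEx(m,cv2.MORPH_OPEN,np.ones((35,35)))
c=max(cv2.findContours(pan,0,2)[0],key=cv2.contourArea)
b=cv2.boxPoints(cv2.minAreaRect(c));print('pan',b.round(1).tolist(),ray('top',b,.028).round(4).tolist(),ray('top',[b.mean(0)],.028))
# mug: white blob
w=((g.min(2)>150)).astype(np.uint8);w[:250]=0;w[295:]=0;w[:,:270]=0;w[:,335:]=0
c=max(cv2.findContours(w,0,2)[0],key=cv2.contourArea);print('mug',cv2.boundingRect(c),cv2.minEnclosingCircle(c))
E
```

```text
pan [[189.0, 205.0], [257.0, 205.0], [257.0, 263.0], [189.0, 263.0]] [[0.617, 0.2563, 0.028], [0.6162, 0.0853, 0.028], [0.4713, 0.0853, 0.028], [0.4724, 0.253, 0.028]] [[0.54352396 0.17004012 0.028     ]]
mug (282, 258, 39, 30) ((301.5, 275.0), 21.52334213256836)
```

View pics/crop.png

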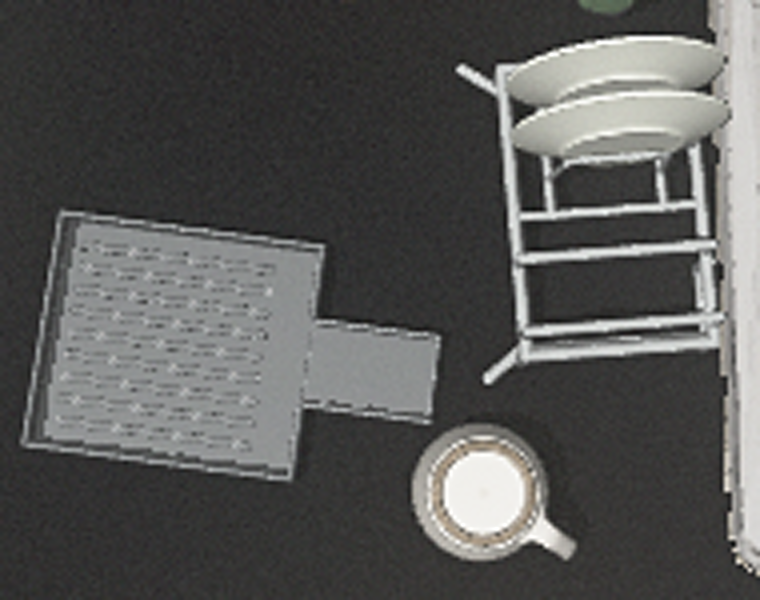

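Crop (4x, offset 178,148): tray corners are (61,211), (325,243), (293,480), (23,446). Flare tips are at (459,67) and (487,381). The cup rails run (520,258)-(715,243) and (523,330)-(720,317). The mug top centre is (485,491), with its handle end near (567,548).

```bash
python3 - <<'E'
from h import *
f=lambda L,z:ray('top',(np.array(L,float)+.5)/4-.5+[178,148],z)[:,:2]
t=f([(61,211),(325,243),(293,480),(23,446)],.028)
print('tray',t.mean(0),t.round(3).tolist());
y=(t[0]+t[3]-t[1]-t[2]);print(' yaw',np.arctan2(-y[0],y[1]),'len',np.linalg.norm(y)/2, 'wid',np.linalg.norm(t[0]+t[1]-t[2]-t[3])/2)
print('spout',f([(440,336),(431,422)],.026).mean(0))
fl=f([(459,67),(487,381)],.014);print('flare',fl,np.linalg.norm(fl[0]-fl[1]));d=fl[0]-fl[1];yf=np.arctan2(d[1],d[0])
r=f([(520,258),(715,243),(523,330),(720,317)],.078);print('rails',r,r.mean(0))
d=r[0]+r[2]-r[1]-r[3];yr=np.arctan2(-d[0],d[1]);print('yaw',yf,yr,np.linalg.norm(d)/2)
for yaw in((yf+yr)/2,):
    X=np.array([np.cos(yaw),np.sin(yaw)]);Y=np.array([-X[1],X[0]])
    o1=r.mean(0)+.055*X;o2=fl.mean(0)-.080*Y;print('origin',o1,o2);o=o1
    print('home',o+.029*Y,'mouth',o+.08*Y,'X',X)
print('mug',f([(485,491)],.086),'handle',f([(567,548)],.06))
print('others',proj('top',[[.7,.1,.1]]))
o=observe();print(R.from_rotvec(o['ee_rot']).as_matrix().round(3))
E
```

```text
tray [0.54459685 0.17373504] [[0.629, 0.247], [0.608, 0.081], [0.46, 0.1], [0.482, 0.267]]
 yaw -0.12852854827717133 len 0.16789776422045224 wid 0.148470738957172
spout [0.52196467 0.01177196]
flare [[ 0.72409538 -0.00578988]
 [ 0.52105451 -0.02110937]] 0.2036179758545834
rails [[ 0.5911042  -0.03780011]
 [ 0.59957033 -0.15507563]
 [ 0.54790594 -0.03886485]
 [ 0.55501763 -0.15659007]] [ 0.57339953 -0.09708267]
yaw 0.07530758520585136 0.0661915497934692 0.11775824887211005
origin [ 0.62826193 -0.09319469] [ 0.62823019 -0.09324949]
home [ 0.6262119  -0.06426723] mouth [ 0.62260669 -0.01339482] X [0.99749829 0.07069056]
mug [[ 0.45344719 -0.01443356]] handle [[ 0.41923419 -0.06442592]]
others [[249.67593416 165.78704012]]
[[ 0.95   0.313 -0.001]
 [ 0.313 -0.95   0.001]
 [-0.    -0.001 -1.   ]]
```

```bash
python3 -m pendant '[0.038,-0.0434,0,0,0,0,0.09, 0.038,-0.0434,0,0,0,0,0.09, 0.038,-0.0434,0,0,0,0,0.09, 0.038,-0.0434,0,0,0,0,0.09, 0.038,-0.0434,0,0,0,0,0.09, 0.038,-0.0434,0,0,0,0,0.09, 0.038,-0.0434,0,0,0,0,0.09, 0.038,-0.0434,0,0,0,0,0.09, 0.038,-0.0434,0,0,0,0,0.09, 0.038,-0.0434,0,0,0,0,0.09]'
python3 -m pendant '[0.038,-0.0434,0,0,0,0,0.09, 0.038,-0.0434,0,0,0,0,0.09, 0.038,-0.0434,0,0,0,0,0.09, 0.038,-0.0434,0,0,0,0,0.09, 0.038,-0.0434,0,0,0,0,0.09, 0.038,-0.0434,0,0,0,0,0.09, 0,0,0,0,0,0.149,0.09, 0,0,0,0,0,0.149,0.09, 0,0,0,0,0,0.149,0.09, 0,0,0,0,0,0,0.09]'
cat >> h.py <<'E'
def go(x,y,z,a=None):
    "tool-axis shift from the present pose to a world TCP position, and turn to heading a"
    o=observe();M=R.from_rotvec(o['ee_rot']).as_matrix();h=np.arctan2(M[1,0],M[0,0])
    print('pos',o['position'].round(4),'head',h.round(3),'tilt',M[2].round(3),'F',o['force'].round(1),'w',o['width'],o['gripper_force'],'t',o['clock'])
    print('shift',(M.T@(np.array([x,y,z])-o['position'])).round(4),'rz',None if a is None else (h-a+np.pi)%(2*np.pi)-np.pi)
E
python3 -c "
from h import *
go(.555,.256,.1,-.1285)"
```

```text
clock: 1.35
position: [0.421, -0.0606, 0.2378]
ee_rot: [3.102, 0.498, 0.0]
force: [0.8, 0.2, 0.4]
width: 0.979
gripper_force: 0.0
clock: 2.6
position: [0.5554, 0.2563, 0.2374]
ee_rot: [3.135, -0.2, -0.001]
force: [0.2, -0.5, -0.0]
width: 0.98
gripper_force: 0.0
pos [0.5554 0.2563 0.2374] head -0.127 tilt [-0.     0.001 -1.   ] F [ 0.2 -0.5 -0. ] w 0.9803733084475528 0.0 t 2.6
shift [-0.0003  0.0003  0.1374] rz 0.0011629305499019083
```

```bash
python3 -m pendant '[0,0,0.05,0,0,0,0.09, 0,0,0.05,0,0,0,0.09, 0,0,0.05,0,0,0,0.09, 0,0,0.04,0,0,0,0.09, 0,0,0.017,0,0,0,0.09, 0,0,0.010,0,0,0,0.09, 0,0,0,0,0,0,0.09]'
python3 -m pendant '[0,0,0,0,0,0,0, 0,0,0,0,0,0,0, 0,0,0,0,0,0,0, 0,0,0,0,0,0,0, 0,0,0,0,0,0,0, 0,0,0,0,0,0,0, 0,0,0,0,0,0,0, 0,0,0,0,0,0,0]' 40
python3 - <<'E'
from h import *
go(.555,.256,.02)
cv2.imwrite('pics/a.png',np.vstack([cv2.resize(get_image(n)[y:y+130,x:x+190,::-1],None,fx=3,fy=2.3,interpolation=2) for n,x,y in(('side',220,200),('top',170,160))]))
E
```

```text
clock: 3.48
position: [0.5561, 0.2567, 0.0212]
ee_rot: [-3.135, 0.2, -0.001]
force: [-0.1, -0.4, 1.1]
width: 0.98
gripper_force: 0.0
clock: 4.47
position: [0.5557, 0.2564, 0.0207]
ee_rot: [3.135, -0.201, 0.0]
force: [0.5, 0.1, 1.2]
width: 0.159
gripper_force: 0.0
pos [0.5557 0.2564 0.0207] head -0.128 tilt [ 0.  0. -1.] F [0.5 0.1 1.2] w 0.15885458445319742 0.0 t 4.475
shift [-0.0006  0.0005  0.0007] rz None
```

View pics/a.png

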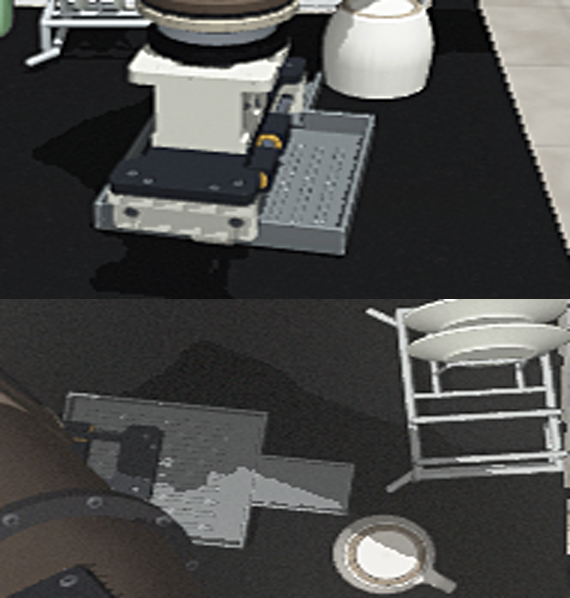

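The pictures show the gripper astride the tray's rear wall, with the fingers still closing. I'll keep closing.

```bash
python3 -m pendant '[0,0,0,0,0,0,0, 0,0,0,0,0,0,0, 0,0,0,0,0,0,0, 0,0,0,0,0,0,0]' 40
python3 - <<'E'
from h import *
go(.555,.256,.02)
E
```

```text
clock: 5.08
position: [0.5556, 0.2565, 0.0207]
ee_rot: [-3.135, 0.201, 0.0]
force: [-0.2, 0.7, -1.5]
width: 0.041
gripper_force: 40.0
pos [0.5556 0.2565 0.0207] head -0.128 tilt [-0. -0. -1.] F [-0.2  0.7 -1.5] w 0.04099201276443905 39.994266629219055 t 5.075
shift [-0.0006  0.0006  0.0007] rz None
```

```bash
python3 -m pendant '[0,0,0,0,0,-0.04,0, 0,0,0,0,0,-0.04,0, 0,0,0,0,0,-0.04,0, 0,0,0,0,0,-0.04,0, 0,0,0,0,0,-0.038,0, 0.012,-0.001,0,0,0,0,0, 0.012,-0.001,0,0,0,0,0, 0.012,-0.001,0,0,0,0,0, 0.0114,-0.001,0,0,0,0,0, 0,0,0,0,0,0,0]'
python3 - <<'E'
from h import *
go(.6027,.2639,.0207,.07)
a=get_image('top')[:,:,::-1]
cv2.imwrite('pics/b.png',cv2.resize(a[148:298,178:368],None,fx=4,fy=4,interpolation=cv2.INTER_CUBIC))
E
```

```text
clock: 6.32
position: [0.6046, 0.2638, 0.0207]
ee_rot: [-3.139, -0.109, -0.004]
force: [1.6, 0.1, -0.4]
width: 0.038
gripper_force: 40.0
pos [0.6046 0.2638 0.0207] head 0.069 tilt [ 0.002 -0.001 -1.   ] F [ 1.6  0.1 -0.4] w 0.03821883580207437 40.0010222196579 t 6.325
shift [-0.0019 -0.0002  0.    ] rz -0.0007190852400444925
```

View pics/b.png

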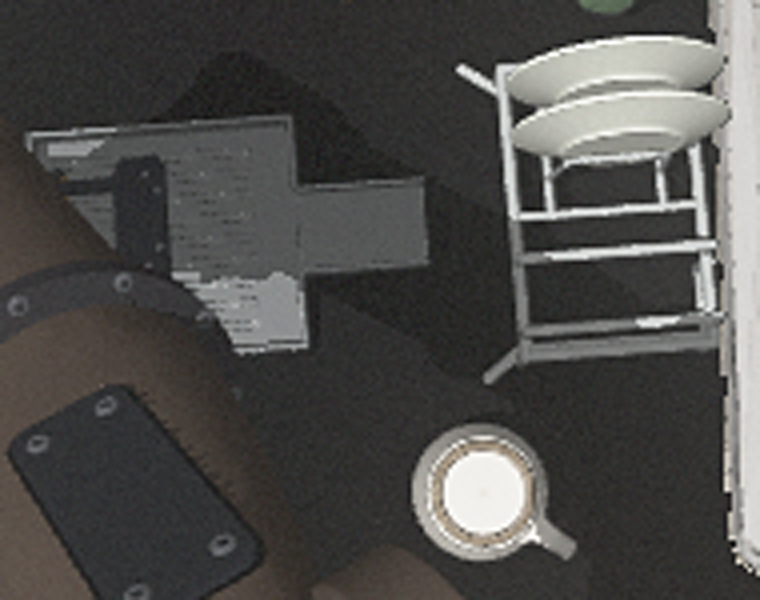

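The tray is square to the rack and about 2 mm too far back (pan front edge midpoint 232, axis at the mouth 224). I'll trim that and slide in.

```bash
python3 -m pendant '[-0.002,0.015,0,0,0,0,0, 0,0.02,0,0,0,0,0, 0,0.02,0,0,0,0,0, 0,0.02,0,0,0,0,0, 0,0.02,0,0,0,0,0, 0,0.02,0,0,0,0,0, 0,0.02,0,0,0,0,0]'
python3 -c "
from h import *
go(.628-.0707*.163,-.0932+.9975*.163,.0207,.07)"
```

```text
clock: 7.25
position: [0.6102, 0.1275, 0.0207]
ee_rot: [3.14, 0.109, -0.0]
force: [0.7, 1.8, -0.8]
width: 0.042
gripper_force: 40.0
pos [0.6102 0.1275 0.0207] head 0.07 tilt [-0.  0. -1.] F [ 0.7  1.8 -0.8] w 0.042131650657397025 39.99991714954376 t 7.25
shift [0.0023 0.0584 0.    ] rz -0.00043919709320405786
```

```bash
python3 -m pendant '[0.001,0.012,0,0,0,0,0, 0,0.015,0,0,0,0,0, 0,0.015,0,0,0,0,0, 0,0.014,0,0,0,0,0, 0,0,0,0,0,0,0]'
python3 -c "
from h import *
go(.628-.0707*.163,-.0932+.9975*.163,.0207,.07)"
```

```text
clock: 7.88
position: [0.6153, 0.0705, 0.0207]
ee_rot: [3.138, 0.106, -0.0]
force: [-0.1, -2.0, 0.2]
width: 0.041
gripper_force: 40.0
pos [0.6153 0.0705 0.0207] head 0.067 tilt [-0.     0.002 -1.   ] F [-0.1 -2.   0.2] w 0.04077387245626059 40.00111520290375 t 7.875
shift [0.0011 0.0012 0.    ] rz -0.002639335452744973
```

```bash
python3 -m pendant '[0,0,0,0,0,0,0.09, 0,0,0,0,0,0,0.09, 0,0,0,0,0,0,0.09, 0,0,0,0,0,0,0.09, 0,0,0,0,0,0,0.09, 0,0,-0.05,0,0,0,0.09, 0,0,-0.05,0,0,0,0.09, 0,0,0,0,0,0,0.09]'
python3 -c "
from h import *
print(observe()['joints'])
go(.628-.0707*.205,-.0932+.9975*.205,.02,.07+1.5708)
go(.628-.0707*.205,-.0932+.9975*.205,.02,.07-1.5708)"
```

```text
clock: 8.88
position: [0.6176, 0.074, 0.125]
ee_rot: [-3.139, -0.109, -0.012]
force: [0.3, 0.4, -0.3]
width: 0.858
gripper_force: 0.0
[ 0.08873604  0.57676716 -0.43612354  1.68625101  0.29117839  0.93552053
 -1.95910634]
pos [0.6176 0.074  0.125 ] head 0.07 tilt [ 0.007 -0.001 -1.   ] F [ 0.3  0.4 -0.3] w 0.8582619175077986 0.0 t 8.875
shift [-0.0023 -0.0374  0.105 ] rz -1.5711979773972282
pos [0.6176 0.074  0.125 ] head 0.07 tilt [ 0.007 -0.001 -1.   ] F [ 0.3  0.4 -0.3] w 0.8582619175077986 0.0 t 8.875
shift [-0.0023 -0.0374  0.105 ] rz 1.5704020226027717
```

```bash
python3 -m pendant '[0,-0.037,0,0,0,-0.172,0.09, 0,0,0,0,0,-0.175,0.09, 0,0,0,0,0,-0.175,0.09, 0,0,0,0,0,-0.175,0.09, 0,0,0,0,0,-0.175,0.09, 0,0,0,0,0,-0.175,0.09, 0,0,0,0,0,-0.175,0.09, 0,0,0,0,0,-0.175,0.09, 0,0,0,0,0,-0.175,0.09, 0,0,0,0,0,0,0.09]'
python3 -c "
from h import *
print(observe()['joints'])
go(.628-.0707*.205,-.0932+.9975*.205,.02,.07+1.5708)"
```

```text
clock: 10.12
position: [0.6119, 0.1098, 0.1196]
ee_rot: [-2.142, -2.297, 0.001]
force: [1.1, 0.4, -0.6]
width: 0.982
gripper_force: 0.0
[ 0.2613639   0.69123492 -0.82244615  1.66274682  0.56930485  1.0451642
 -0.67293946]
pos [0.6119 0.1098 0.1196] head 1.641 tilt [ 0.    -0.002 -1.   ] F [ 1.1  0.4 -0.6] w 0.9823572742812621 0.0 t 10.125
shift [0.0014 0.0019 0.0996] rz -0.00019717035801836147
```

```bash
python3 -m pendant '[0.001,0.002,0.04,0,0,0,0.09, 0,0,0.04,0,0,0,0.09, 0,0,0.02,0,0,0,0.09, 0,0,0,0,0,0,0.09, -0.012,0,0,0,0,0,0.09, -0.012,0,0,0,0,0,0.09, -0.012,0,0,0,0,0,0.09, -0.012,0,0,0,0,0,0.09, -0.01,0,0,0,0,0,0.09, 0,0,0,0,0,0,0.09]'
python3 -c "
from h import *
go(.628-.0707*.124,-.0932+.9975*.124,.02,.07+1.5708)"
```

```text
clock: 11.38
position: [0.6185, 0.0513, 0.0205]
ee_rot: [2.143, 2.296, -0.002]
force: [-0.9, -0.1, -0.8]
width: 0.984
gripper_force: 0.0
pos [0.6185 0.0513 0.0205] head 1.64 tilt [-0.001 -0.001 -1.   ] F [-0.9 -0.1 -0.8] w 0.9836123118697704 0.0 t 11.375
shift [-0.0208 -0.0007  0.0005] rz -0.0009666860662100873
```

Now I'll creep in and watch the force for the stop.

```bash
python3 -m pendant '[-0.005,0,0,0,0,0,0.09, -0.005,0,0,0,0,0,0.09, -0.003,0,0,0,0,0,0.09, -0.002,0,0,0,0,0,0.09, 0,0,0,0,0,0,0.09]'
python3 -m pendant '[-0.002,0,0,0,0,0,0.09, 0,0,0,0,0,0,0.09]'
python3 -m pendant '[-0.002,0,0,0,0,0,0.09, 0,0,0,0,0,0,0.09]'
python3 - <<'E'
from h import *
go(.628-.0707*.124,-.0932+.9975*.124,.02,.07+1.5708)
E
```

```text
clock: 12.0
position: [0.6195, 0.0378, 0.0206]
ee_rot: [2.141, 2.298, -0.001]
force: [0.3, -0.4, -0.5]
width: 0.983
gripper_force: 0.0
clock: 12.25
position: [0.6196, 0.0362, 0.0207]
ee_rot: [2.141, 2.299, -0.0]
force: [0.5, 1.2, 0.5]
width: 0.982
gripper_force: 0.3
clock: 12.5
position: [0.6198, 0.0342, 0.0207]
ee_rot: [2.141, 2.299, 0.0]
force: [0.1, 0.5, -0.3]
width: 0.98
gripper_force: 0.5
pos [0.6198 0.0342 0.0207] head 1.642 tilt [-0.  0. -1.] F [ 0.1  0.5 -0.3] w 0.9796472927248738 0.46630764016413195 t 12.5
shift [-0.0037 -0.0009  0.0007] rz 0.0008559821919225108
```

```bash
python3 -m pendant '[-0.002,0,0,0,0,0,0.09, 0,0,0,0,0,0,0.09]'|sed -n '2p;4p'
python3 -m pendant '[-0.002,0,0,0,0,0,0.09, 0,0,0,0,0,0,0.09]'|sed -n '2p;4p'
python3 -m pendant '[-0.002,0,0,0,0,0,0.09, 0,0,0,0,0,0,0.09]'|sed -n '2p;4p'
python3 - <<'E'
from h import *
go(.628-.0707*.124,-.0932+.9975*.124,.02,.07+1.5708)
a=get_image('top')[:,:,::-1]
cv2.imwrite('pics/c.png',cv2.resize(a[148:298,178:368],None,fx=4,fy=4,interpolation=cv2.INTER_CUBIC))
E
```

```text
position: [0.62, 0.0321, 0.0207]
force: [0.8, 0.8, 0.6]
position: [0.6201, 0.0302, 0.0208]
force: [-0.7, 0.6, -0.1]
position: [0.6202, 0.0301, 0.0209]
force: [-0.6, 6.5, -0.7]
pos [0.6202 0.0301 0.0209] head 1.642 tilt [ 0.003  0.001 -1.   ] F [-0.6  6.5 -0.7] w 0.9819740172575618 3.119489550590515 t 13.25
shift [ 0.0004 -0.0009  0.0009] rz 0.0014337455821999967
```

View pics/c.png

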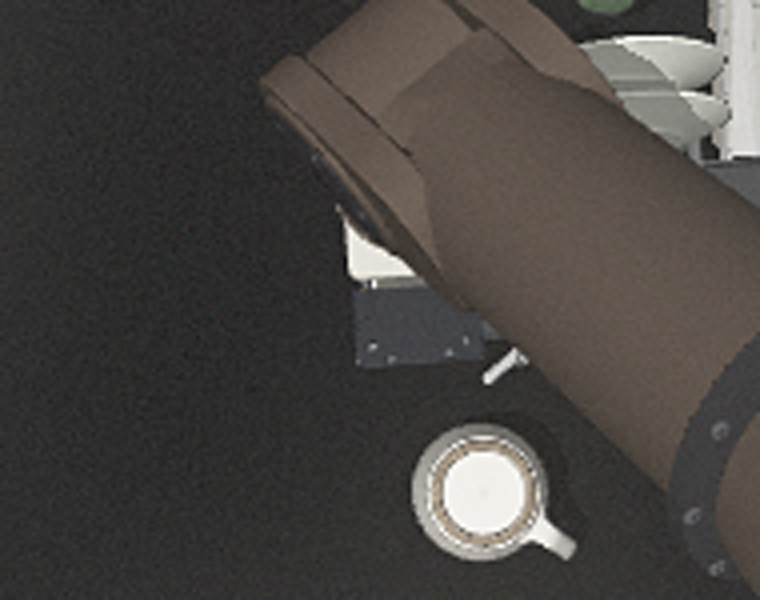

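The arm covers the tray. The force rose at rack y 0.1235, where the stop should be. One firmer nudge, then I'll back off, rise and measure the tray and mug.

```bash
python3 -m pendant '[-0.003,0,0,0,0,0,0.09, 0,0,0,0,0,0,0.09]'
python3 -m pendant '[0.015,0,0,0,0,0,0.09, 0.02,0,0,0,0,0,0.09, 0,0,-0.06,0,0,0,0.09, 0,0,-0.06,0,0,0,0.09, 0,0,-0.06,0,0,0,0.09, 0,0,-0.03,0,0,0,0.09, 0,0,0,0,0,0,0.09]'
python3 -c "
from h import *
go(.421,-.0615,.22,.97)"
```

```text
clock: 13.55
position: [0.6202, 0.03, 0.0212]
ee_rot: [-2.137, -2.298, -0.008]
force: [-1.7, 13.0, -0.5]
width: 0.978
gripper_force: 6.6
clock: 14.42
position: [0.619, 0.0617, 0.2336]
ee_rot: [2.138, 2.297, 0.005]
force: [0.1, 0.1, -0.3]
width: 0.981
gripper_force: 0.0
pos [0.619  0.0617 0.2336] head 1.642 tilt [-0.     0.005 -1.   ] F [ 0.1  0.1 -0.3] w 0.9814363110999226 0.0 t 14.425
shift [-0.1088 -0.2064  0.0127] rz 0.6722122408812723
```

```bash
python3 -m pendant '[-0.018,-0.0344,0,0,0,0,0.09, -0.018,-0.0344,0,0,0,0,0.09, -0.018,-0.0344,0,0,0,0,0.09, -0.018,-0.0344,0,0,0,0,0.09, -0.018,-0.0344,0,0,0,0,0.09, -0.018,-0.0344,0,0,0,0,0.09, 0,0,0,0,0,0.168,0.09, 0,0,0,0,0,0.168,0.09, 0,0,0,0,0,0.168,0.09, 0,0,0,0,0,0.168,0.09]'
python3 - <<'E'
from h import *
go(.421,-.0615,.045,.97);print(observe()['joints'])
a=np.vstack([cv2.resize(get_image(n)[y:y+130,x:x+190,::-1],None,fx=3,fy=2.3,interpolation=2) for n,x,y in(('side',210,180),('top',200,165))])
cv2.imwrite('pics/d.png',a)
E
```

```text
clock: 15.68
position: [0.4189, -0.062, 0.2297]
ee_rot: [-2.783, -1.456, 0.003]
force: [-0.5, 0.4, 0.3]
width: 0.979
gripper_force: 0.0
pos [ 0.4189 -0.062   0.2297] head 0.964 tilt [-0.001 -0.002 -1.   ] F [-0.5  0.4  0.3] w 0.9790921917486824 0.0 t 15.675
shift [0.0018 0.0018 0.1847] rz -0.005811494092393232
[ 0.79920186  0.22389112 -0.89331881  1.98916222  0.20403244  1.02191224
 -0.79621137]
```

View pics/d.png

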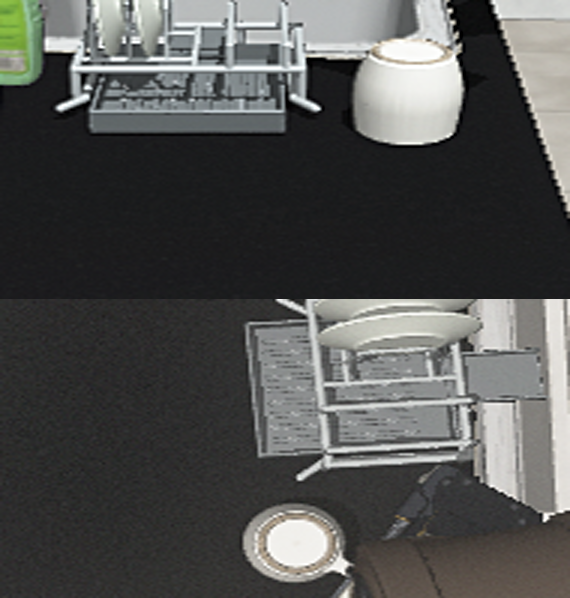

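The tray is home between the runners and its spout reaches over the sink. The gripper is above the handle. I'll descend and grip.

```bash
python3 -m pendant '[0.002,0.002,0.05,0,0,0,0.09, 0,0,0.05,0,0,0,0.09, 0,0,0.05,0,0,0,0.09, 0,0,0.025,0,0,0,0.09, 0,0,0.01,0,0,0,0.09, 0,0,0,0,0,0,0.05, 0,0,0,0,0,0,0.03, 0,0,0,0,0,0,0.02, 0,0,0,0,0,0,0.02, 0,0,0,0,0,0,0.02]' 25
python3 -m pendant '[0,0,0,0,0,0,0, 0,0,0,0,0,0,0, 0,0,0,0,0,0,0, 0,0,0,0,0,0,0]' 25
python3 - <<'E'
from h import *
go(.421,-.0615,.045,.97)
E
```

```text
clock: 17.02
position: [0.4226, -0.0617, 0.046]
ee_rot: [2.779, 1.464, 0.001]
force: [-0.8, 0.5, -0.5]
width: 0.485
gripper_force: 0.0
clock: 17.52
position: [0.4225, -0.0614, 0.0457]
ee_rot: [-2.779, -1.464, -0.0]
force: [0.0, 1.5, 1.2]
width: 0.223
gripper_force: 24.0
pos [ 0.4225 -0.0614  0.0457] head 0.97 tilt [ 0. -0. -1.] F [0.  1.5 1.2] w 0.2228772970430867 23.95125117560383 t 17.525
shift [-0.0009 -0.0012  0.0007] rz -0.00017343575844996906
```

```bash
python3 -m pendant '[0,0,0,0,0,0,0, 0,0,-0.02,0,0,0,0, 0,0,-0.03,0,0,0,0, 0,0,-0.03,0,0,0,0, 0,0,-0.03,0,0,0,0, 0,0,-0.02,0,0,0,0, 0,0,0,0,0,0.1,0, 0,0,0,0,0,0.1,0, 0,0,0,0,0,0.1,0, 0,0,0,0,0,0.1,0]' 40
python3 -m pendant '[0,0,0,0,0,0.1,0, 0,0,0,0,0,0.1,0, 0,0,0,0,0,0.1,0, 0,0,0,0,0,0.1,0, 0,0,0,0,0,0.1,0, 0,0,0,0,0,0,0]'
python3 - <<'E'
from h import *
go(.5734-.057,-.0971,.175,.07)
cv2.imwrite('pics/e.png',np.vstack([cv2.resize(get_image(n)[y:y+130,x:x+190,::-1],None,fx=3,fy=2.3,interpolation=2) for n,x,y in(('side',260,140),('top',240,165))]))
E
```

```text
clock: 18.77
position: [0.422, -0.0618, 0.1755]
ee_rot: [3.016, 0.878, -0.001]
force: [0.3, -0.8, -2.4]
width: 0.212
gripper_force: 38.7
clock: 19.52
position: [0.4221, -0.0617, 0.1755]
ee_rot: [3.139, 0.11, -0.001]
force: [0.1, -0.3, -1.5]
width: 0.214
gripper_force: 38.7
pos [ 0.4221 -0.0617  0.1755] head 0.07 tilt [-0.001  0.    -1.   ] F [ 0.1 -0.3 -1.5] w 0.21366619004933912 38.705707706358226 t 19.525
shift [0.0916 0.042  0.0005] rz 0.0003080476714356628
```

View pics/e.png

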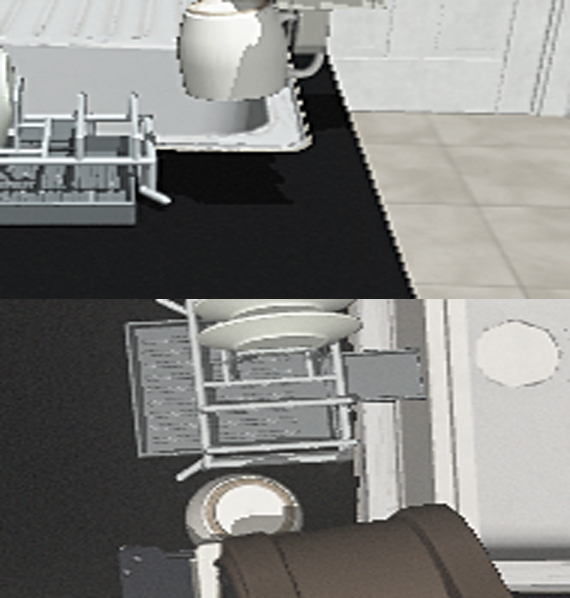

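The mug hangs level from its handle. Its underside centre is near full-image pixel (324.3, 255). I'll check that against the tool.

```bash
python3 - <<'E'
from h import *
print(ray('top',[(324.3,255.2)],.216),proj('top',[[.479,-.0577,.216],[.479,-.0577,.13]]))
a=get_image('top').astype(int)
# base ring (brownish unglazed rim) pixels
m=((a[:,:,0]-a[:,:,2]>18)&(a.min(2)>60)).astype(np.uint8);m[:235]=0;m[275:]=0;m[:,:300]=0;m[:,345:]=0
ys,xs=np.nonzero(m);e=cv2.fitEllipse(np.c_[xs,ys].astype(np.float32));print(len(xs),e,ray('top',[e[0]],.216))
E
```

```text
[[ 0.48536921 -0.05845171  0.216     ]] [[323.99989272 258.36228026]
 [319.29735293 258.94453303]]
132 ((322.9781188964844, 257.2890319824219), (26.661394119262695, 27.508636474609375), 128.70419311523438) [[ 0.48117421 -0.05567213  0.216     ]]
```

```bash
python3 -m pendant '[0.01,0.005,0,0,0,0,0, 0.018,0.0095,0,0,0,0,0, 0.018,0.0095,0,0,0,0,0, 0.018,0.0095,0,0,0,0,0, 0.016,0.0085,0,0,0,0,0, 0.01,0.005,0,0,0,0,0, 0,0,0.015,0,0,0,0, 0,0,0.015,0,0,0,0, 0,0,0.008,0,0,0,0, 0,0,0,0,0,0,0]'
python3 - <<'E'
from h import *
go(.5734-.058,-.0971-.004,.1237,.07)
a=get_image('top').astype(int);m=((a[:,:,0]-a[:,:,2]>18)&(a.min(2)>60)).astype(np.uint8)
p=proj('top',[[.5734,-.0971,.178]])[0];x,y=p.astype(int);k=np.zeros_like(m);k[y-20:y+20,x-20:x+20]=1
ys,xs=np.nonzero(m*k);e=cv2.fitEllipse(np.c_[xs,ys].astype(np.float32));print(len(xs),e,p,ray('top',[e[0]],.178))
cv2.imwrite('pics/f.png',np.vstack([cv2.resize(get_image(n)[y:y+130,x:x+190,::-1],None,fx=3,fy=2.3,interpolation=2) for n,x,y in(('side',210,130),('top',240,165))]))
E
```

```text
clock: 20.92
position: [0.5147, -0.102, 0.1369]
ee_rot: [-3.139, -0.11, 0.003]
force: [0.0, 0.4, -2.5]
width: 0.214
gripper_force: 38.7
pos [ 0.5147 -0.102   0.1369] head 0.07 tilt [-0.002 -0.    -1.   ] F [ 0.   0.4 -2.5] w 0.2135027877236236 38.69600976602346 t 20.925
shift [ 0.0008 -0.0008  0.0132] rz 0.00028712294820909534
175 ((340.4079895019531, 219.66458129882812), (31.90494155883789, 38.15868377685547), 2.538968086242676) [339.15616065 214.31486208] [[ 0.56181302 -0.09947706  0.178     ]]
```

View pics/f.png

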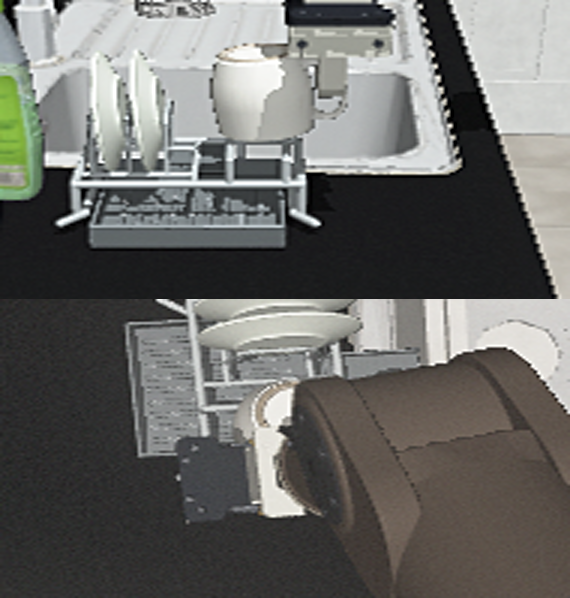

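In the side view the mug bottom spans 218–312, centred at 265, and the two cup-rail posts at 231 and 300 also centre there. I'll lower it gently.

```bash
python3 -m pendant '[0,0,0.005,0,0,0,0, 0,0,0.003,0,0,0,0, 0,0,0.002,0,0,0,0, 0,0,0.001,0,0,0,0, 0,0,0,0,0,0,0]'
for i in 1 2; do python3 -m pendant '[0,0,0.001,0,0,0,0, 0,0,0,0,0,0,0]'|sed -n '2p;4p'; done
```

```text
clock: 21.7
position: [0.5157, -0.1022, 0.1267]
ee_rot: [3.14, 0.11, 0.0]
force: [-0.7, 0.7, -1.4]
width: 0.215
gripper_force: 38.6
position: [0.5156, -0.1022, 0.1257]
force: [0.1, 0.4, 0.2]
position: [0.5155, -0.1022, 0.1247]
force: [0.7, 0.1, -0.9]
```

```bash
for i in 1 2 3; do python3 -m pendant '[0,0,0.001,0,0,0,0, 0,0,0,0,0,0,0]'|sed -n '2p;4p'; done
```

```text
position: [0.5153, -0.1022, 0.1237]
force: [-2.2, -0.1, 1.1]
position: [0.515, -0.1022, 0.1228]
force: [-4.7, 0.3, 6.5]
position: [0.5146, -0.1022, 0.1221]
force: [-7.2, -0.6, 11.7]
```

It is in contact at the expected height. I'll ease the load off, then open.

```bash
python3 -m pendant '[0,0,-0.001,0,0,0,0, 0,0,-0.0005,0,0,0,0]'|sed -n '2p;4p'
python3 -m pendant '[0,0,0,0,0,0,0.022, 0,0,0,0,0,0,0.026, 0,0,0,0,0,0,0.032, 0,0,0,0,0,0,0.05, 0,0,0,0,0,0,0.07, 0,0,0,0,0,0,0.07, 0,0,0,0,0,0,0.07, 0,0,0,0,0,0,0.07]'
python3 -m pendant '[0,0,-0.02,0,0,0,0.07, 0,0,-0.04,0,0,0,0.07, 0,0,-0.05,0,0,0,0.07, -0.03,0,-0.04,0,0,0,0.07, -0.06,0,0,0,0,0,0.07, -0.05,0,0,0,0,0,0.07, 0,0,0,0,0,0,0.07]'
python3 - <<'E'
from h import *
go(.3,-.1,.25)
a=get_image('top').astype(int);m=((a[:,:,0]-a[:,:,2]>18)&(a.min(2)>60)).astype(np.uint8)
x,y=proj('top',[[.5734,-.0971,.164]])[0].astype(int);k=np.zeros_like(m);k[y-20:y+20,x-20:x+20]=1
ys,xs=np.nonzero(m*k);e=cv2.fitEllipse(np.c_[xs,ys].astype(np.float32));print(len(xs),e,ray('top',[e[0]],.164))
cv2.imwrite('pics/g.png',np.vstack([cv2.resize(get_image(n)[y:y+130,x:x+190,::-1],None,fx=3,fy=2.3,interpolation=2) for n,x,y in(('side',210,130),('top',240,165))]))
E
```

```text
position: [0.5153, -0.1022, 0.1233]
force: [-2.1, -0.1, 2.4]
clock: 24.2
position: [0.5155, -0.1022, 0.1232]
ee_rot: [3.14, 0.109, 0.0]
force: [0.5, 0.9, -0.7]
width: 0.758
gripper_force: 0.0
clock: 25.08
position: [0.3725, -0.1125, 0.2732]
ee_rot: [3.137, 0.106, -0.003]
force: [1.2, -1.0, 0.7]
width: 0.762
gripper_force: 0.0
pos [ 0.3725 -0.1125  0.2732] head 0.067 tilt [-0.002  0.003 -1.   ] F [ 1.2 -1.   0.7] w 0.761754638020534 0.0 t 25.075
shift [-0.0715 -0.0174  0.0233] rz None
186 ((337.8121337890625, 216.26585388183594), (24.935943603515625, 25.650964736938477), 140.56520080566406) [[ 0.57080716 -0.09630867  0.164     ]]
```

View pics/g.png

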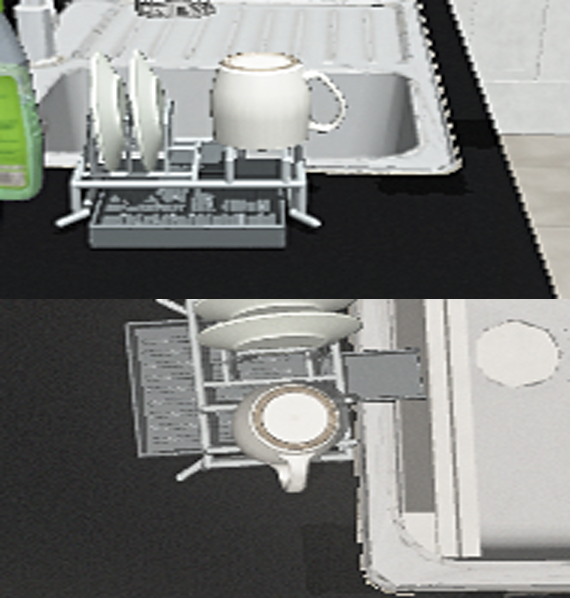

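The mug stands level on both rails, about 3 mm from centre. The tray is home with its spout over the sink, and the arm is clear.

```bash
python3 -c "
from cell import *
print(sign_off())"
```

```text
the job is handed in; nothing more can be done
None
```

I've handed the job in at about 25 s: the tray is home under the rack with its spout over the sink, and the mug stands upside down on both cup rails, about 3 mm from centre; the sign-off returned no verdict.

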